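# Measure the larger clear zone on an agar plate with sprung measuring forceps

## Task

Lift the lid off the small agar plate on the round viewing stand and set it down right way up on the free bench. Then take the measuring forceps from their steel rest, squeeze them until their points are 20 mm apart, and hold the points just above the agar, a few millimetres clear of it, so that they span the larger of the two clear zones with its paper disc midway between them; never touch the open plate with the forceps, and leave the plate on its stand and all else where it stands. The job finishes with the forceps held there, in the gripper, still and with the gap steady, for about three seconds: do not put them down.

Things in the scene. Friction and masses are not known exactly. Their poses are not given: they have to be found in the camera images.
- lid: Clear flat lid of the plate: 60 mm across, 11 mm high, hollow, loose, 20 g. Origin at the centre of its lower edge, z up through the flat top. At first it covers the plate: lower edge 5.5 mm above the plate's underside, 1.6 mm play all round. Grip it across the outside with 5 to 15 N, fingertips level with its lower edge.
- plate: Small agar plate (dish base), loose: 54 mm across, rim 15 mm high, filled with pale opaque agar to 10 mm above its underside. Origin at the centre of its underside, z up. Two round darker clear zones, each with a 6 mm white paper disc in its middle: the larger, 20 mm across, is centred 11 mm from the origin to -x; the smaller, 12 mm across, 14 mm to +x.
- zone (a point): Centre of the larger clear zone (20 mm across), on the agar surface, 34 mm above the bench.
- stand: Round dark viewing stand, fixed: 124 mm across, 24 mm high, black glass top on which the plate sits between three 3.5 mm high steel lugs. Origin at the centre of its underside, on the bench. The bench behind it (away from the robot, up to 135 mm beyond its centre and 80 mm to either side of that line) is always free: room for the lid.
- rest: Steel instrument rest, fixed: 135 x 72 x 4 mm plate, origin at the centre of its underside, with two 6 mm bars across it, tops 40 mm above the bench, at x = -58 and x = +40 mm; their ends turn up to 50 mm high at 34 mm either side. The forceps lie across both bars; between the bars the fingers have room down to 6 mm above the bench.
- forceps: Bright steel measuring forceps, loose, 60 g, 165 mm long: two sprung legs, 9 mm high, joined at the blunt end (x = -97 mm), lying level side by side. Origin midway between the two ribbed grip plates (30 mm long, 11 mm high), 44.5 mm above the bench on the rest; x to the points, y to the left leg, z up. Squeeze the grip plates together along y.
- leg_left (a joint): How far each leg (both move alike) is squeezed, rad: 0 free, points 39.5 mm apart and grip plates 34 mm over their outsides; 0.065: points 20 mm apart, grip plates parallel, 23 mm over their outsides; 0.12 nearly shut. A mm at the grip is 1.85 mm at the points. Spring at the grip: 2 N at first, 6 N at 20 mm, 9 N shut: grip with 12 N or more and set the finger opening.
- tip_left (a point): End of the left leg's point (2.6 mm thick). The gap is the distance between the two ends. On top of the legs, 34 mm ahead of the grip, a thin scale arm with short lines and one long line spans them: at the long line the gap is 20 mm.
- tip_right (a point): End of the right leg's point.
- tips_mid (a point): Place midway between the points: 69 mm along x and 25 mm below the origin of the forceps (the legs' last 25 mm bend down at about 45 degrees).
- parts_bag: Bag of parts standing to the left of the stand, fixed: up to 220 mm high, about 130 mm deep and 190 mm wide. A 180 mm high clear bottle stands to its left; the start pose of the gripper is beyond both, so cross over them.
- pipette_carousel: Tall pipette stand to the right of the rest, fixed: about 250 mm across and 380 mm high. Origin under its centre.
- slide_carton: Small white and blue carton, 45 x 67 x 52 mm, a bystander, loose. Origin under its centre.
- stain_box: Small clear box with a maroon lower half, 49 x 59 x 58 mm, a bystander, loose. Origin under its centre.
- red_bottle: Bottle with red contents and white cap, 42 mm across, 94 mm high, a bystander, loose. Origin under its centre.
- yellow_cap_bottle: White bottle with yellow cap, 44 mm across, 107 mm high, a bystander, loose. Origin under its centre.
Things that resemble listed ones, but are neither listed nor needed, are in the scene too. Of the things shaped like the stand, the black one is meant. Leave any purple look-alike of the lid alone.

How it is judged:
By the outcome, as a careful person would: the job done as asked, in the order asked, and still so for the second after the job is handed in, while the arm keeps its last pose, push and grip.
It also fails if it takes over 64 s, if anything falls off the work surface, if the arm or the gripper's body presses on something with over 40 N, if the wrist force passes 120 N, or if a joint passes its speed limit or range.

## Robot

A 7-joint arm with a two-finger parallel gripper is mounted at the origin on the work surface; the furniture and walls round the work are solid. World frame = base frame: x ahead of the robot, y to its left, z up, the work surface at z = 0. Lengths are in m, angles in rad, forces in N, time in s.
With the tool pointing down it reaches from about 0.425 to 0.925 m from the base axis. Payload 6.8 kg.
Tool frame: the origin (TCP) lies midway between the tips of the shut fingers; the grasp point (between the pads) lies 19 mm behind it; z points along the fingers, y is the line along which they close (so a half turn about z gives the same grasp; the last joint's range is limited). The gripper opens to 85 mm and grips with 20 to 120 N. Pads are 22 mm wide; open, the fingers measure 114 mm over their backs; the gripper's body (76 mm by 85 mm) begins 54 mm behind the grasp point. The pads swing forward as they close: fully open they stand 13 mm farther back than shut.
Start: joints at [1.215, 0.477, 0.022, 1.555, -0.011, 1.109, -0.083], TCP at [0.166, -0.654, 0.231] pointing down, gripper open.
Joint ranges: [-2.96, 2.96], [-0.34, 2.1], [-1.41, 1.46], [0.24, 2.44], [-1.37, 4.51], [0.17, 1.92], [-2.96, 2.96]. Speed limits (rad/s): [2.39, 2.39, 3.14, 3.14, 3.14, 3.14, 3.14].

## Interface

Orientations are given as a unit quaternion [w, x, y, z].
In Python, from station import * gives the robot as it stands.
- The arm moves only by the shell command python3 -m creep 'ROWS' [FORCE]. ROWS is JSON, a list of rows, each a list of 7 numbers: the gripper command: -1 is shut, 1 is fully open, values between are in proportion, then the shift along the world's x, y, z in mm, then the turn, a rotation vector about the world's x, y, z in rad. A call has 1 to 5 rows; each row shifts and turns the commanded pose from where the row before left it; what a row does not reach is not made up. A row lasts 1/8 s, in which the tool goes at most 62.5 mm and 10.7 degrees, less where a joint would pass 70% of its speed; a pose out of reach is approached as far as the arm can. A call is refused whole if a number of a shift passes 62.5 or a number of a turn 0.188, either way. A call with a gripper value outside its range is refused whole. The fingers move at their own pace and stop on an object; FORCE is the grip in N (left out, the last holds). Time passes only in rows, so rows that do not move let the fingers close. It gives the time, the measured TCP pose, the force, the opening and the grip force at its end, in the units of the state.
- get_obs(): the state, without advancing time (a new reading comes with each control period).
- read_camera(name): name is "scene" or "side" or "wrist"; returns (picture, depth): 480x640x3 uint8, red, green, blue; 480x640 float32, m along the optical axis (not along the pixel's ray), 0 where there is no reading.
- camera_params(name): a dict with "intrinsics" (3x3 intrinsics, pixels), "k1" (the pictures are not rectified: a ray, as slopes to the right and down, at radius r is drawn at 1 + k1 r^2 times it, then the intrinsics apply), "cam_to_world" (4x4, takes a point from camera to world coordinates); the wrist camera has in their place "mount" (4x4, takes a point from camera to tool coordinates, whose origin is the TCP and whose axes are the flange's). Camera axes: x right, y up, looking along -z (the intrinsics and any distortion apply to the point x, -y, -z); pixel columns grow to the right and rows downward; lengths in m; the calibration is good to about 2 mm. A picture is of the moment at which its call begins: read the wrist's pose just before it. camera_params takes no time and is no camera call.
- hand_in(): hands the job in; it is judged then, once.
The state is a dict: "t": time; "q": joint angles; "joint_vel": joint speeds; "joint_torque": joint torques, N m; "eef_pos": TCP position; "tool_rot": TCP orientation; "contact_force": force on the tool from outside, world axes, zero at the start; "torque": the same for the moment, N m; "gripper_width": opening from 0.0 (shut) to 1.0 (fully open); "grasp_force": force on a finger pad.
Only numpy, scipy, OpenCV 4.12 (cv2) and the standard library are available. Lean on these libraries where they do the work, as an engineer would, in place of code of your own. Each camera call takes 0.05 s, during which the arm holds its last target. There are 200 camera calls.

## Working session

There is one attempt and no reset: what is moved stays moved. The work goes in short steps, Python scripts to look and compute and a shell command to move; the robot and the scene stay as the last step left them, time stands still between calls to the robot, and variables do not carry over. Pictures are saved under pics/ and viewed, at most 12 in all, crops included, and the job is handed in when it is done.

```bash
ls; mkdir -p pics
cat > h.py <<'E'
from station import *
import numpy as np, cv2
from scipy.spatial.transform import Rotation as R
def cam(name):
    p=camera_params(name)
    if name=='wrist':
        o=get_obs(); T=np.eye(4); q=o['tool_rot']; T[:3,:3]=R.from_quat([q[1],q[2],q[3],q[0]]).as_matrix(); T[:3,3]=o['eef_pos']
        M=T@np.array(p['mount'])
    else: M=np.array(p['cam_to_world'])
    return np.array(p['intrinsics']),p['k1'],M
def grab(name,fn=None):
    c=cam(name); im,d=read_camera(name)
    if fn: cv2.imwrite('pics/'+fn,im[:,:,::-1])
    np.savez('last_%s.npz'%name,im=im,d=d,K=c[0],k1=c[1],M=c[2])
    return im,d,c
def load(name):
    z=np.load('last_%s.npz'%name); return z['im'],z['d'],(z['K'],float(z['k1']),z['M'])
def slopes(c,uv):
    K,k1,M=c
    return cv2.undistortPoints(np.array(uv,float).reshape(-1,1,2),K,np.array([k1,0,0,0,0.])).reshape(-1,2)
def onplane(c,uv,z):
    s=slopes(c,uv); M=c[2]
    r=np.c_[s[:,0],-s[:,1],-np.ones(len(s))]@M[:3,:3].T
    return M[:3,3]+r*((z-M[2,3])/r[:,2])[:,None]
def bydepth(c,uv,d):
    s=slopes(c,uv);M=c[2]
    return M[:3,3]+(np.c_[s[:,0],-s[:,1],-np.ones(len(s))]*np.array(d).reshape(-1,1))@M[:3,:3].T
def proj(c,P):
    K,k1,M=c; p=(np.atleast_2d(P)-M[:3,3])@M[:3,:3]; x=p[:,0]/-p[:,2]; y=-p[:,1]/-p[:,2]
    f=1+k1*(x*x+y*y); return np.c_[x*f*K[0,0]+K[0,2],y*f*K[1,1]+K[1,2]]
E
python3 - <<'E'
from h import *
for n in('scene','side'):
    im,d,c=grab(n,n+'0.png'); print(n,c[2].round(3).tolist(),c[0].round(0).tolist(),c[1])
o=get_obs();print(o); print(camera_params('wrist')['mount'])
E
```

```text
pics
scene [[-0.814, 0.276, -0.511, -0.044], [-0.58, -0.389, 0.715, 0.7], [-0.002, 0.879, 0.477, 0.615], [0.0, 0.0, 0.0, 1.0]] [[512.0, 0.0, 322.0], [0.0, 512.0, 250.0], [0.0, 0.0, 1.0]] -0.04986203062196624
side [[-0.969, 0.149, -0.197, 0.261], [-0.247, -0.573, 0.782, 1.036], [0.004, 0.806, 0.592, 0.945], [0.0, 0.0, 0.0, 1.0]] [[623.0, 0.0, 305.0], [0.0, 623.0, 237.0], [0.0, 0.0, 1.0]] 0.032044235885280395
{'t': 0.1, 'q': array([ 1.21491294,  0.47771785,  0.02239026,  1.55636121, -0.01150791,
        1.10929564, -0.08308799]), 'joint_vel': array([-1.39350035e-03, -5.65842713e-05, -3.36914415e-04, -2.02893209e-03,
       -1.39552423e-04, -1.92106467e-04,  1.83292440e-03]), 'joint_torque': array([ 4.83947384e-03, -5.97755241e+01,  1.61350116e+00, -2.81955600e+01,
        1.27372064e-02,  5.00898255e-03,  3.10372229e-05]), 'eef_pos': array([ 0.16537815, -0.65387314,  0.23041994]), 'tool_rot': array([-8.09205275e-04,  9.92335754e-01,  1.23568071e-01, -1.68816021e-04]), 'contact_force': array([ 0.13197004, -0.0612368 , -0.14731237]), 'torque': array([0.07015349, 0.02425008, 0.01626072]), 'grasp_force': 0.0, 'gripper_width': 0.9990013983164192}
[[-6.36614087e-04  9.53933034e-01  3.00018935e-01  7.60754559e-02]
 [ 9.99998733e-01  1.69485758e-04  1.58301748e-03 -4.00622142e-04]
 [ 1.45924373e-03  3.00019563e-01 -9.53931933e-01 -1.41552034e-01]
 [ 0.00000000e+00  0.00000000e+00  0.00000000e+00  1.00000000e+00]]
```

View pics/scene0.png

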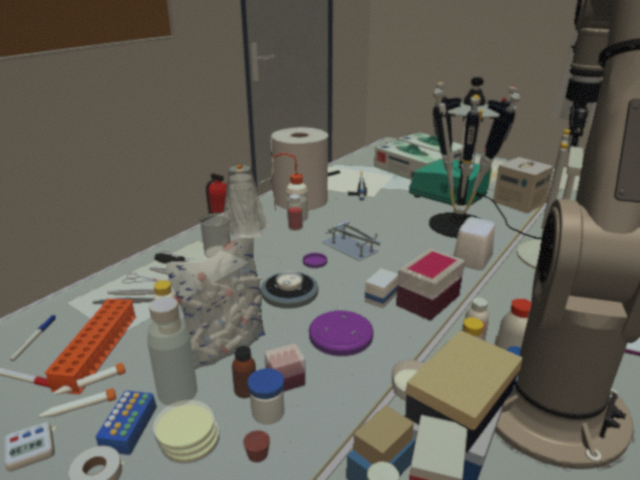

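View pics/side0.png

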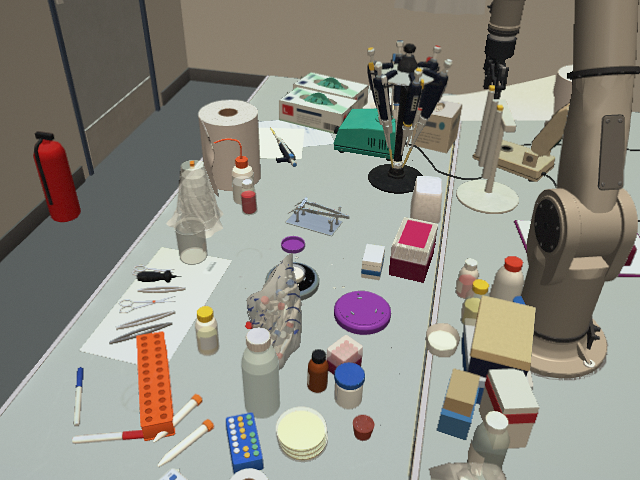

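The scene view shows the black stand with plate at (289,285) and the rest with forceps at (352,240); the side view shows the stand at (293,280), partly hidden by the bag, and the rest at (318,215).

Run:
```python
from h import *
S={'scene':{'stand':(289,286,.024),'plate':(290,281,.04),'rest':(351,244,.004),'fend':(378,240,.044),'ftip':(332,228,.03),'carous':(455,224,0),'bag':(215,355,0),'yel':None,'carton':(380,298,0),'purplid':(315,260,.01),'bottle':(175,395,0),'stainpink':(430,270,.07),'whitebox':(475,262,0),'redb':(295,226,0),'robotbase':(565,430,0)},
'side':{'stand':(293,281,.024),'plate':(292,276,.04),'rest':(317,217,.004),'fend':(347,213,.044),'carous':(395,180,0),'carton':(372,275,0),'purplid':(292,245,.01),'bottle':(262,410,0),'redb':(249,212,0),'whitebox':(427,215,0)}}
for n in S:
    im,d,c=load(n)
    for k,v in S[n].items():
        if v: print(n,k,onplane(c,[v[:2]],v[2])[0].round(3), bydepth(c,[v[:2]],[d[v[1],v[0]]])[0].round(3))
    # crops x4
im,d,c=load('scene'); a=cv2.resize(im[215:315,240:400],(800,500),interpolation=cv2.INTER_CUBIC)
cv2.imwrite('pics/c1.png',a[:,:,::-1])
```

```text
scene stand [ 0.554 -0.014  0.024] [ 0.543 -0.     0.036]
scene plate [ 0.549 -0.011  0.04 ] [ 0.548 -0.011  0.04 ]
scene rest [ 0.57  -0.286  0.004] [-0.044  0.7    0.615]
scene fend [ 0.488 -0.277  0.044] [ 0.529 -0.352 -0.   ]
scene ftip [ 0.633 -0.291  0.03 ] [ 0.616 -0.266  0.045]
scene carous [ 0.402 -0.561  0.   ] [ 0.389 -0.522  0.019]
scene bag [0.542 0.22  0.   ] [0.505 0.25  0.039]
scene carton [ 0.389 -0.119  0.   ] [ 0.372 -0.086  0.025]
scene purplid [ 0.59  -0.157  0.01 ] [ 0.587 -0.153  0.013]
scene bottle [0.522 0.331 0.   ] [0.499 0.346 0.024]
scene stainpink [ 0.307 -0.177  0.07 ] [ 0.293 -0.142  0.092]
scene whitebox [ 0.279 -0.387  0.   ] [ 0.267 -0.35   0.021]
scene redb [ 0.758 -0.293  0.   ] [ 0.737 -0.267  0.016]
scene robotbase [-0.028  0.035  0.   ] [-0.029  0.068  0.03 ]
side stand [ 0.553 -0.007  0.024] [0.508 0.152 0.164]
side plate [ 0.554 -0.005  0.04 ] [0.51  0.154 0.178]
side rest [ 0.566 -0.3    0.004] [ 0.565 -0.296  0.007]
side fend [ 0.482 -0.28   0.044] [ 0.492 -0.338  0.004]
side carous [ 0.391 -0.549  0.   ] [ 0.388 -0.516  0.02 ]
side carton [ 0.385 -0.103 -0.   ] [ 0.384 -0.091  0.01 ]
side purplid [ 0.596 -0.156  0.01 ] [ 0.595 -0.152  0.013]
side bottle [0.519 0.335 0.   ] [0.511 0.356 0.028]
side redb [ 0.751 -0.282  0.   ] [ 0.745 -0.266  0.012]
side whitebox [ 0.283 -0.39   0.   ] [ 0.283 -0.355  0.023]
```

View pics/c1.png

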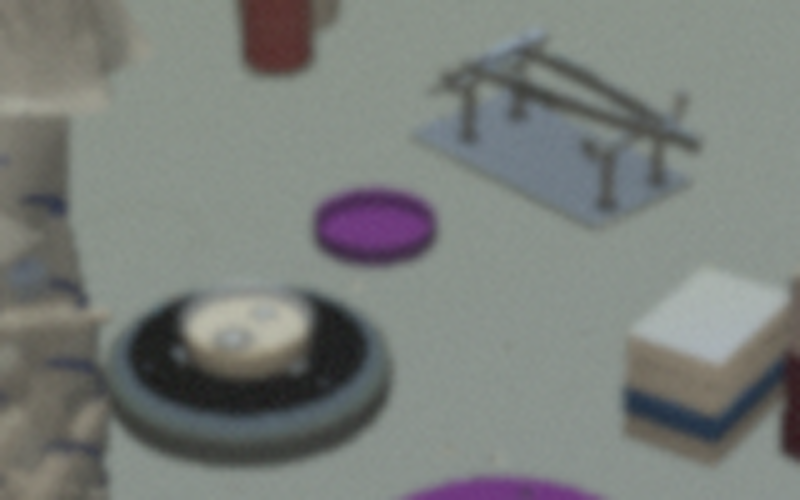

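The crop shows the plate (about (248,330) in the crop) under its lid. The forceps' points face left in the picture (away from the robot), and the blunt end is at right. The carousel is between the gripper and the work, so I rise first.

```bash
python3 -m creep '[[1,0,0,55,0,0,0],[1,0,0,55,0,0,0],[1,0,0,55,0,0,0],[1,0,0,55,0,0,0],[1,0,0,40,0,0,0]]'
python3 - <<'E'
from h import *
for n in ('scene','side'):
    im,d,c=load(n); v,u=np.nonzero(d>0); P=bydepth(c,np.c_[u,v],d[v,u])
    for a,b,e,f in [(.35,.75,.05,.3),(.2,.6,-.75,-.4)]:
        m=(P[:,0]>a)&(P[:,0]<b)&(P[:,1]>e)&(P[:,1]<f)
        for h in (.05,.1,.15,.2,.3,.38,.42):
            q=P[m&(P[:,2]>h)]
            if len(q)>5: print(n,h,len(q),np.percentile(q,[1,99],axis=0).round(3).tolist())
E
```

```text
t: 0.72
eef_pos: [0.1655, -0.6544, 0.4938]
tool_rot: [0.001, 0.992, 0.124, 0.0]
contact_force: [-0.0, -0.1, -0.8]
gripper_width: 1.001
grasp_force: 0.0
scene 0.05 9810 [[0.354, 0.131, 0.051], [0.669, 0.296, 0.21]]
scene 0.1 5583 [[0.497, 0.128, 0.101], [0.67, 0.278, 0.212]]
scene 0.15 3170 [[0.505, 0.127, 0.151], [0.556, 0.279, 0.213]]
scene 0.2 517 [[0.516, 0.124, 0.2], [0.558, 0.279, 0.216]]
scene 0.05 6942 [[0.204, -0.745, 0.052], [0.574, -0.411, 0.544]]
scene 0.1 5466 [[0.203, -0.72, 0.102], [0.509, -0.446, 0.552]]
scene 0.15 4824 [[0.202, -0.646, 0.157], [0.484, -0.446, 0.555]]
scene 0.2 4334 [[0.202, -0.647, 0.204], [0.485, -0.446, 0.558]]
scene 0.3 2670 [[0.201, -0.653, 0.301], [0.489, -0.445, 0.564]]
scene 0.38 296 [[0.2, -0.666, 0.381], [0.406, -0.531, 0.574]]
scene 0.42 181 [[0.2, -0.667, 0.425], [0.219, -0.606, 0.574]]
side 0.05 5714 [[0.354, 0.136, 0.051], [0.682, 0.295, 0.212]]
side 0.1 2910 [[0.498, 0.13, 0.101], [0.678, 0.278, 0.214]]
side 0.15 1831 [[0.505, 0.128, 0.151], [0.556, 0.278, 0.215]]
side 0.2 363 [[0.516, 0.122, 0.2], [0.557, 0.279, 0.216]]
side 0.05 7350 [[0.203, -0.745, 0.053], [0.579, -0.413, 0.443]]
side 0.1 5898 [[0.203, -0.727, 0.101], [0.517, -0.447, 0.463]]
side 0.15 5218 [[0.202, -0.65, 0.158], [0.49, -0.446, 0.466]]
side 0.2 4679 [[0.202, -0.651, 0.203], [0.49, -0.446, 0.471]]
side 0.3 2862 [[0.201, -0.655, 0.302], [0.492, -0.444, 0.477]]
side 0.38 214 [[0.2, -0.669, 0.383], [0.405, -0.53, 0.493]]
side 0.42 96 [[0.2, -0.671, 0.42], [0.215, -0.63, 0.493]]
```

```bash
python3 -m creep '[[1,40,40,0,0,0,0],[1,40,44,0,0,0,0],[1,40,44,0,0,0,0],[1,40,44,0,0,0,0],[1,38,46,0,0,0,0]]'; python3 -m creep '[[1,30,52,0,0,0,0],[1,30,52,0,0,0,0],[1,30,52,0,0,0,0],[1,20,56,-20,0,0,0],[1,10,56,-25,0,0,0]]'
```

```text
t: 1.35
eef_pos: [0.3646, -0.4347, 0.4909]
tool_rot: [-0.0, 0.992, 0.124, -0.0]
contact_force: [1.9, -0.1, -0.3]
gripper_width: 0.997
grasp_force: 0.0
t: 1.98
eef_pos: [0.4842, -0.1664, 0.4457]
tool_rot: [-0.0, 0.992, 0.124, 0.0]
contact_force: [1.2, 0.2, 0.3]
gripper_width: 1.0
grasp_force: 0.0
```

```bash
python3 -m creep '[[1,17,40,-40,0,0,-0.124],[1,17,40,-40,0,0,-0.124],[1,17,40,-40,0,0,0],[1,17,37,-40,0,0,0],[1,0,0,-40,0,0,0]]'; python3 -m creep '[[1,0,0,-30,0,0,0],[1,0,0,0,0,0,0]]'
python3 - <<'E'
from h import *
grab('wrist','w1.png')
E
```

```text
t: 2.6
eef_pos: [0.552, -0.0074, 0.2449]
tool_rot: [-0.001, 1.0, 0.003, 0.0]
contact_force: [-0.3, -1.5, 0.6]
gripper_width: 1.004
grasp_force: 0.0
t: 2.85
eef_pos: [0.5495, -0.0118, 0.2139]
tool_rot: [-0.0, 1.0, 0.0, -0.003]
contact_force: [-0.5, 0.1, 0.3]
gripper_width: 1.0
grasp_force: 0.0
```

View pics/w1.png

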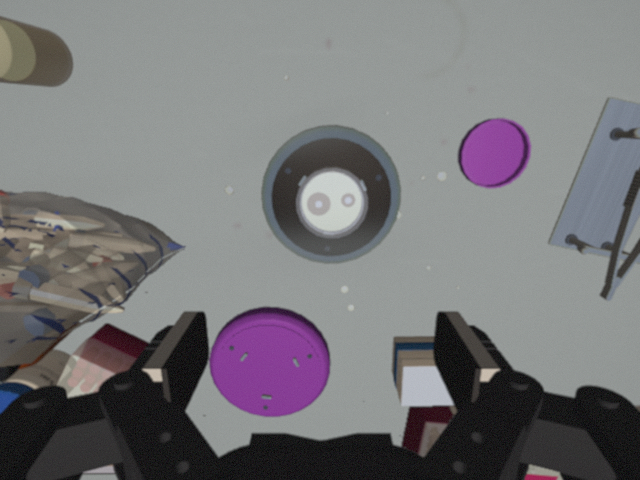

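The wrist view shows the lidded plate at (332,202), with the large zone at (319,204) on the left (+y) and the small one at (348,200). Next I fit the centres.

Run:
```python
from h import *
im,d,c=load('wrist')
g=cv2.cvtColor(im,cv2.COLOR_RGB2GRAY)
# agar: bright blob in the stand
roi=np.zeros_like(g); cv2.circle(roi,(331,195),58,255,-1)
m=((g>130)&(roi>0)).astype(np.uint8)
m=cv2.morphologyEx(m,cv2.MORPH_CLOSE,np.ones((9,9)))
m=cv2.morphologyEx(m,cv2.MORPH_OPEN,np.ones((5,5)))
cs=max(cv2.findContours(m,0,2)[0],key=cv2.contourArea); e=cv2.fitEllipse(cs); print(e)
for z in (.034,.0405): 
    print('blob',z,onplane(c,[e[0]],z)[0].round(4), np.ptp(onplane(c,cs.reshape(-1,2),z),axis=0).round(4))
# stand top black
k=((g<75)&(roi>0)).astype(np.uint8)|m
k=cv2.morphologyEx(k,cv2.MORPH_CLOSE,np.ones((7,7)))
ck=max(cv2.findContours(k,0,2)[0],key=cv2.contourArea); e2=cv2.fitEllipse(ck);print(e2,onplane(c,[e2[0]],.024)[0].round(4))
# zones: darker inside agar
zz=((cv2.GaussianBlur(g,(3,3),0)<170)&(cv2.erode(m,np.ones((9,9)))>0)).astype(np.uint8)
for t in (160,170,180,190,200):
    zz=((g<t)&(cv2.erode(m,np.ones((7,7)))>0)).astype(np.uint8)
    zz=cv2.morphologyEx(zz,cv2.MORPH_CLOSE,np.ones((5,5)))
    n,l,s,ce=cv2.connectedComponentsWithStats(zz)
    for i in range(1,n):
        if s[i,4]>60: print(t,s[i],ce[i].round(1),onplane(c,[ce[i]],.034)[0].round(4))
```

```text
((331.6830139160156, 201.78573608398438), (63.02349853515625, 66.24321746826172), 79.30477142333984)
blob 0.034 [ 0.5581 -0.0203  0.034 ] [0.0539 0.0535 0.    ]
blob 0.0405 [ 0.5595 -0.0201  0.0405] [0.0528 0.0525 0.    ]
((330.9638977050781, 192.10122680664062), (103.00199890136719, 119.19429016113281), 85.72821044921875) [ 0.5645 -0.0199  0.024 ]
170 [308 194  21  21 290] [318.1 203.6] [ 0.5566 -0.0089  0.034 ]
180 [307 193  23  22 368] [318.2 203.6] [ 0.5566 -0.009   0.034 ]
180 [342 194  13  13 107] [347.9 199.7] [ 0.5599 -0.0339  0.034 ]
190 [307 192  24  24 446] [318.3 203.6] [ 0.5566 -0.009   0.034 ]
190 [341 193  15  14 163] [347.8 199.7] [ 0.5599 -0.0338  0.034 ]
200 [340 185  21  23 283] [350.7 198.2] [ 0.5612 -0.0362  0.034 ]
200 [306 191  46  41 830] [323.  211.7] [ 0.5496 -0.013   0.034 ]
```

```bash
python3 -m creep '[[1,7,-9,-40,0,0,0],[1,0,0,-40,0,0,0],[1,0,0,-10,0,0,0],[1,0,0,0,0,0,0],[1,0,0,0,0,0,0]]'
cat > plate.py <<'E'
from h import *
im,d,c=grab('wrist','w_%d.png'%int(get_obs()['t']*10))
o=get_obs();print(o['eef_pos'].round(4),o['tool_rot'].round(4),np.abs(o['joint_vel']).max().round(4))
g=cv2.cvtColor(im,cv2.COLOR_RGB2GRAY)
p=proj(c,[.558,-.02,.034])[0]; s=512*0.06/(c[2][2,3]-.034); print('proj',p)
H=cv2.HoughCircles(cv2.medianBlur(g,3),cv2.HOUGH_GRADIENT,1,5,param1=80,param2=15,minRadius=5,maxRadius=100)
a=[(h,onplane(c,[h[:2]],.034)[0],h[2]*(c[2][2,3]-.034)/c[0][0,0]*1000) for h in H[0]]
for h,P,r in a:
    if np.hypot(*(P[:2]-[.558,-.02]))<.04: print(h,P.round(4),'r mm',r.round(1))
E
python3 plate.py
```

```text
t: 3.52
eef_pos: [0.56, -0.0204, 0.1285]
tool_rot: [0.0, 1.0, -0.0, 0.002]
contact_force: [-0.3, -0.0, -0.1]
gripper_width: 1.001
grasp_force: 0.0
[ 0.5598 -0.0204  0.1283] [ 0.0e+00  1.0e+00 -1.0e-04  1.7e-03] 0.0098
proj [321.05650764 247.24990898]
[320.5 233.5  88.7] [ 0.5672 -0.0197  0.034 ] r mm 53.9
[315.5 232.5  84.9] [ 0.5678 -0.0165  0.034 ] r mm 51.6
[327.5 232.5  84.3] [ 0.5678 -0.0241  0.034 ] r mm 51.3
[322.5 228.5  83.5] [ 0.5704 -0.0209  0.034 ] r mm 50.8
[317.5 237.5  73.3] [ 0.5645 -0.0177  0.034 ] r mm 44.6
[317.5 248.5  43.5] [ 0.5572 -0.0177  0.034 ] r mm 26.5
[324.5 249.5  44.1] [ 0.5565 -0.0222  0.034 ] r mm 26.8
[324.5 238.5  73.5] [ 0.5638 -0.0222  0.034 ] r mm 44.7
[321.5 242.5  40.5] [ 0.5612 -0.0203  0.034 ] r mm 24.6
[312.5 237.5  69.2] [ 0.5645 -0.0146  0.034 ] r mm 42.1
[338.5 228.5  72.6] [ 0.5704 -0.031   0.034 ] r mm 44.1
[329.5 237.5  69.1] [ 0.5645 -0.0254  0.034 ] r mm 42.0
[335.5 218.5  68.2] [ 0.5769 -0.029   0.034 ] r mm 41.5
[311.5 221.5  74.1] [ 0.575 -0.014  0.034] r mm 45.1
[335.5 232.5  61.9] [ 0.5678 -0.0291  0.034 ] r mm 37.6
[307.5 217.5
[... 7420 characters left out ...]
90.5 235.5  14.3] [ 0.5658 -0.0006  0.034 ] r mm 8.7
[289.5 290.5  13.2] [0.5278 0.0009 0.034 ] r mm 8.0
[350.5 293.5  12.7] [ 0.5257 -0.0395  0.034 ] r mm 7.7
[355.5 244.5   8.8] [ 0.5598 -0.042   0.034 ] r mm 5.4
[291.5 277.5   6. ] [ 0.5371 -0.0006  0.034 ] r mm 3.6
[342.5 283.5   6. ] [ 0.5329 -0.0341  0.034 ] r mm 3.6
[316.5 280.5  13.8] [ 0.535 -0.017  0.034] r mm 8.4
[354.5 235.5  10.3] [ 0.5658 -0.0412  0.034 ] r mm 6.3
[311.5 282.5  10.2] [ 0.5336 -0.0137  0.034 ] r mm 6.2
[363.5 221.5   9.6] [ 0.575  -0.0466  0.034 ] r mm 5.8
[280.5 248.5   8.7] [0.5572 0.006  0.034 ] r mm 5.3
[289.5 272.5   7.1] [0.5407 0.0006 0.034 ] r mm 4.3
[361.5 226.5   6. ] [ 0.5717 -0.0455  0.034 ] r mm 3.6
```

```bash
python3 -m creep '[[1,-2,0,-45,0,0,0],[1,0,0,-40,0,0,0],[1,0,0,-18,0,0,0],[0.6,0,0,0,0,0,0],[0.5,0,0,0,0,0,0]]' 10
```

```text
t: 4.2
eef_pos: [0.5579, -0.0205, 0.025]
tool_rot: [-0.0, 1.0, -0.0, 0.001]
contact_force: [-0.0, 0.0, 0.0]
gripper_width: 0.749
grasp_force: 0.0
```

```bash
python3 -m creep '[[0.44,0,0,0,0,0,0],[0.40,0,0,0,0,0,0],[0.38,0,0,0,0,0,0]]' 10; python3 -m creep '[[0.36,0,0,0,0,0,0],[0.34,0,0,0,0,0,0]]'
```

```text
t: 4.58
eef_pos: [0.5576, -0.0206, 0.0251]
tool_rot: [0.0, 1.0, -0.0, 0.001]
contact_force: [-1.1, 0.5, 7.6]
gripper_width: 0.696
grasp_force: 19.8
t: 4.82
eef_pos: [0.5576, -0.0206, 0.0251]
tool_rot: [0.0, 1.0, -0.0, 0.001]
contact_force: [-1.2, -0.4, 6.9]
gripper_width: 0.697
grasp_force: 19.8
```

```bash
python3 -m creep '[[0.40,0,0,1,0,0,0],[0.40,0,0,0,0,0,0]]'; python3 -m creep '[[0.395,0,0,0,0,0,0],[0.395,0,0,0,0,0,0]]' 10
```

```text
t: 5.08
eef_pos: [0.5569, -0.0207, 0.025]
tool_rot: [0.0, 1.0, -0.0, 0.001]
contact_force: [-0.3, -0.2, 5.0]
gripper_width: 0.702
grasp_force: 11.6
t: 5.32
eef_pos: [0.5569, -0.0207, 0.025]
tool_rot: [0.0, 1.0, -0.0, 0.0]
contact_force: [-0.2, -0.0, 5.7]
gripper_width: 0.699
grasp_force: 12.0
```

```bash
python3 -m creep '[[0.395,0,0,3,0,0,0],[0.395,0,0,6,0,0,0],[0.395,0,0,12,0,0,0],[0.395,0,0,20,0,0,0],[0.395,0,0,0,0,0,0]]' 10
python3 - <<'E'
from h import *
grab('wrist','w2.png')
E
```

```text
t: 5.95
eef_pos: [0.5579, -0.0205, 0.0672]
tool_rot: [-0.0, 1.0, -0.0, 0.002]
contact_force: [-0.1, -0.3, -0.3]
gripper_width: 0.701
grasp_force: 12.0
```

View pics/w2.png

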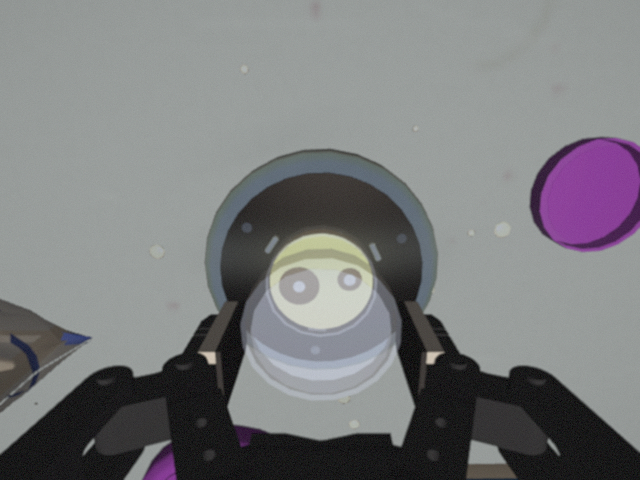

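The lid is in the fingers (ring around (322,325)), and the plate sits bare on the stand.

```bash
python3 -m creep '[[0.395,35,0,5,0,0,0],[0.395,45,0,0,0,0,0],[0.395,26,0,0,0,0,0],[0.395,2,0,-20,0,0,0],[0.395,0,0,-25,0,0,0]]'; python3 -m creep '[[0.395,0,0,-18,0,0,0],[0.395,0,0,-8,0,0,0],[0.395,0,0,0,0,0,0]]'
```

```text
t: 6.62
eef_pos: [0.6631, -0.0207, 0.0233]
tool_rot: [0.0, 1.0, -0.0, -0.001]
contact_force: [-0.7, -0.4, -1.3]
gripper_width: 0.701
grasp_force: 12.0
t: 7.0
eef_pos: [0.6638, -0.0206, -0.0012]
tool_rot: [0.0, 1.0, -0.0, -0.001]
contact_force: [0.3, 0.3, 0.2]
gripper_width: 0.703
grasp_force: 12.0
```

```bash
python3 -m creep '[[0.395,0,0,-1.5,0,0,0],[0.395,0,0,-1,0,0,0],[0.395,0,0,0,0,0,0]]'
```

```text
t: 7.38
eef_pos: [0.6648, -0.0206, -0.0026]
tool_rot: [0.0, 1.0, -0.0, 0.0]
contact_force: [0.5, -0.4, -0.6]
gripper_width: 0.701
grasp_force: 12.0
```

```bash
python3 -m creep '[[0.395,0,0,-1,0,0,0],[0.395,0,0,-1,0,0,0],[0.395,0,0,0,0,0,0]]'
```

```text
t: 7.75
eef_pos: [0.6647, -0.0206, -0.0044]
tool_rot: [0.0, 1.0, -0.0, 0.0]
contact_force: [-2.4, -0.4, 4.4]
gripper_width: 0.7
grasp_force: 12.4
```

Contact. Release and rise, then head towards the forceps with a look on the way.

```bash
python3 -m creep '[[0.5,0,0,0,0,0,0],[0.7,0,0,0,0,0,0],[1,0,0,0,0,0,0],[1,0,0,20,0,0,0],[1,0,0,50,0,0,0]]'; python3 -m creep '[[1,0,0,55,0,0,0],[1,0,0,50,0,0,0],[1,-25,-55,20,0,0,0],[1,-25,-55,10,0,0,0],[1,-25,-55,0,0,0,0]]'; python3 -m creep '[[1,-15,-55,0,0,0,0],[1,0,-45,0,0,0,0],[1,0,0,0,0,0,0],[1,0,0,0,0,0,0]]'
python3 - <<'E'
from h import *
grab('wrist','w3.png')
E
```

```text
t: 8.38
eef_pos: [0.6627, -0.0207, 0.0644]
tool_rot: [0.0, 1.0, 0.0, -0.002]
contact_force: [0.3, 0.7, 0.7]
gripper_width: 0.999
grasp_force: 0.0
t: 9.0
eef_pos: [0.59, -0.1862, 0.2025]
tool_rot: [0.001, 1.0, 0.0, 0.002]
contact_force: [0.9, -0.9, -0.5]
gripper_width: 1.003
grasp_force: 0.0
t: 9.5
eef_pos: [0.5753, -0.2837, 0.2005]
tool_rot: [-0.0, 1.0, 0.0, 0.001]
contact_force: [0.0, 0.4, -0.5]
gripper_width: 1.004
grasp_force: 0.0
```

View pics/w3.png

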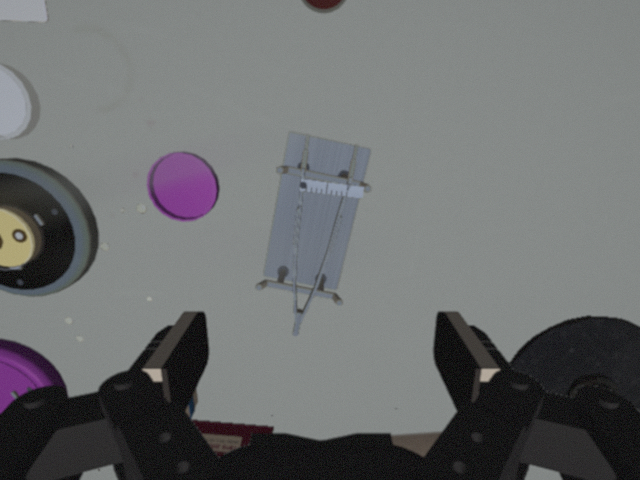

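The forceps' blunt end is at (296,333), the points are at about (307,137) and (355,148), and the scale arm runs from (302,186) to (362,192). The axis leans slightly right (−y).

Run:
```python
from h import *
im,d,c=load('wrist')
b=onplane(c,[(296,334)],.0445)[0]; t=onplane(c,[(307,137),(355.5,147)],.0195); tm=t.mean(0)
print(b.round(4),t.round(4).tolist(),np.linalg.norm(t[0]-t[1]))
u=(tm-b)[:2]; print('len',np.linalg.norm(u),'yaw',np.arctan2(u[1],u[0])); 
s=onplane(c,[(302,186),(362,192)],.05);print('scale',s.round(4).tolist())
# rest corners
r=onplane(c,[(290,132),(370,149),(343,293),(264,277)],.004);print(r.round(4).tolist(),r.mean(0).round(4)); w=r[0]-r[3]; w2=r[1]-r[2]; print(np.arctan2(w[1],w[0]),np.arctan2(w2[1],w2[0]))
u/=np.linalg.norm(u); print('origin',b[:2]+u*.097, tm[:2]-u*.069)
a=cv2.resize(im[120:350,240:400],(800*160//240+0,767),interpolation=cv2.INTER_CUBIC)[:600]
a=cv2.resize(im[120:345,230:410],(480,600),interpolation=cv2.INTER_CUBIC);cv2.imwrite('pics/c3.png',a[:,:,::-1])
```

```text
[ 0.4735 -0.2615  0.0445] [[0.6377, -0.2719, 0.0195], [0.6298, -0.311, 0.0195]] 0.03988548023969191
len 0.1629965973406325 yaw -0.18500032956949983
scale [[0.6032, -0.2688, 0.05], [0.5987, -0.3142, 0.05]]
[[0.641, -0.2571, 0.004], [0.6272, -0.3247, 0.004], [0.4936, -0.304, 0.004], [0.51, -0.2296, 0.004]] [ 0.5679 -0.2789  0.004 ]
-0.20722344502555864 -0.15318832598956272
origin [ 0.56887458 -0.27930362] [ 0.56592242 -0.27875116]
```

View pics/c3.png

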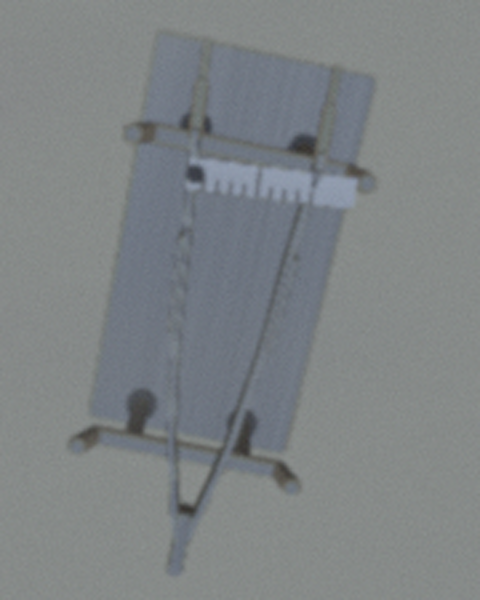

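```bash
python3 -m creep '[[1,-4,2,-35,0,0,-0.0925],[1,-4,2,-35,0,0,-0.0925],[1,0,0,-10,0,0,0],[1,0,0,0,0,0,0],[1,0,0,0,0,0,0]]'
python3 - <<'E'
from h import *
im,d,c=grab('wrist','w4.png'); print(get_obs()['tool_rot'])
a=im.copy()
O=np.array([.568,-.279,.0445]);yaw=-.185;u=np.array([np.cos(yaw),np.sin(yaw),0]);v=np.array([-u[1],u[0],0])
for P in (O,O-u*.097,O+u*.069-[0,0,.025]+v*.01975,O+u*.069-[0,0,.025]-v*.01975,O+v*.017,O-v*.017): cv2.drawMarker(a,tuple(int(i) for i in proj(c,P)[0].round()),(255,0,0),cv2.MARKER_CROSS,9,1)
cv2.imwrite('pics/w4m.png',a[:,:,::-1])
E
```

```text
t: 10.18
eef_pos: [0.5683, -0.2806, 0.1212]
tool_rot: [0.0, 0.996, -0.092, 0.001]
contact_force: [0.4, 1.2, 0.3]
gripper_width: 1.001
grasp_force: 0.0
[ 3.21466209e-04  9.95757881e-01 -9.20018301e-02  1.34268645e-03]
```

View pics/w4m.png

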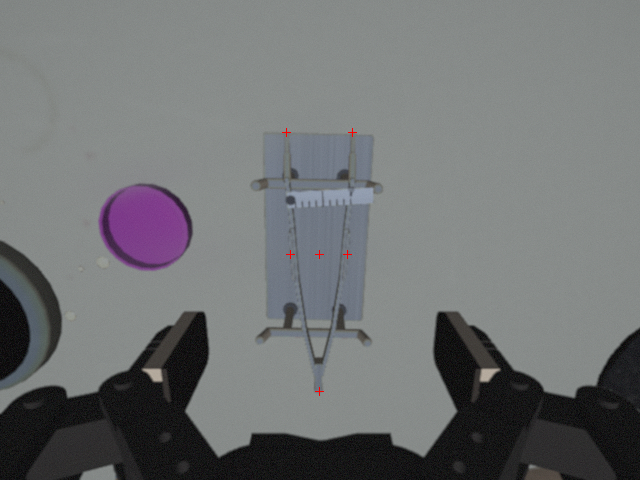

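The predicted points (crosses) land on the forceps, so the pose is confirmed. Descend and close.

```bash
python3 -m creep '[[1,0,1.5,-45,0,0,0],[1,0,0,-35,0,0,0],[1,0,0,-16,0,0,0],[0.2,0,0,0,0,0,0],[-0.1,0,0,0,0,0,0]]' 20;  python3 -m creep '[[-0.15,0,0,0,0,0,0],[-0.2,0,0,0,0,0,0],[-0.25,0,0,0,0,0,0],[-0.3,0,0,0,0,0,0],[-0.3,0,0,0,0,0,0]]'
```

```text
t: 10.85
eef_pos: [0.5682, -0.2796, 0.0252]
tool_rot: [0.0, 0.996, -0.093, 0.001]
contact_force: [-0.1, -0.1, 0.5]
gripper_width: 0.603
grasp_force: 0.0
t: 11.48
eef_pos: [0.5674, -0.2793, 0.0238]
tool_rot: [0.0, 0.996, -0.092, 0.0]
contact_force: [1.5, -0.5, 3.6]
gripper_width: 0.352
grasp_force: 2.5
```

```bash
python3 -m creep '[[-0.35,0,0,0.5,0,0,0],[-0.4,0,0,0.5,0,0,0],[-0.44,0,0,0,0,0,0],[-0.46,0,0,0,0,0,0],[-0.46,0,0,0,0,0,0]]' 20;  python3 -m creep '[[-0.46,0,0,3,0,0,0],[-0.46,0,0,10,0,0,0],[-0.46,0,0,20,0,0,0],[-0.46,0,0,0,0,0,0],[-0.46,0,0,0,0,0,0]]'
python3 - <<'E'
from h import *
im,d,c=grab('wrist','w5.png')
o=get_obs();print(o['eef_pos'],o['gripper_width'])
cv2.imwrite('pics/c5.png',cv2.resize(im[80:400,200:440],(450,600),interpolation=cv2.INTER_CUBIC)[:,:,::-1])
E
```

```text
t: 12.1
eef_pos: [0.5666, -0.279, 0.0244]
tool_rot: [-0.0, 0.996, -0.092, -0.0]
contact_force: [-1.3, -0.7, 0.6]
gripper_width: 0.272
grasp_force: 5.3
t: 12.72
eef_pos: [0.567, -0.2792, 0.0579]
tool_rot: [0.0, 0.996, -0.093, 0.0]
contact_force: [0.2, 0.5, -2.2]
gripper_width: 0.273
grasp_force: 5.6
[ 0.56670131 -0.27912249  0.05748211] 0.27191693102101216
```

View pics/c5.png

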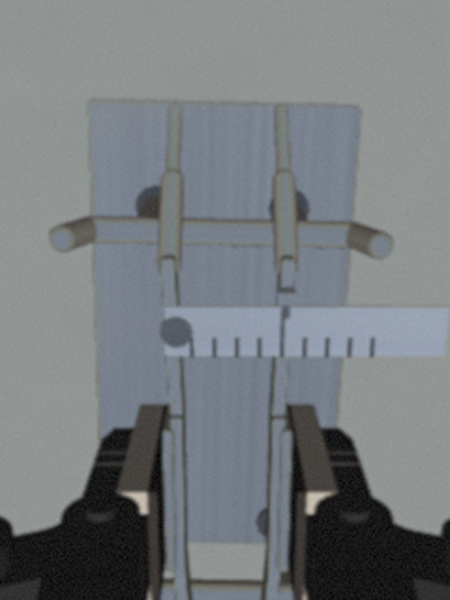

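Run:
```python
from h import *
im,d,c=load('wrist'); g=cv2.cvtColor(im,cv2.COLOR_RGB2GRAY)
O=np.array([.567,-.2792,.078])
for row in (106,112,118,124):
    crop=(row-106)
f=lambda x,y:(200+x/1.875,80+y/1.875)
t=onplane(c,[f(174,105),f(281.5,105)],.053); print(t.round(4).tolist(),np.linalg.norm(t[0]-t[1]))
s=onplane(c,[f(281,330),f(286,312),f(192,345),f(214.5,345),f(372,345),f(350,345)],.085); r=np.linalg.norm(s-s[0],axis=1)*1000; print(s.round(4).tolist(), r.round(2))
tm=t.mean(0); print('mid',tm.round(4), 'origin est', tm[:2]-.069*np.array([np.cos(-.185),np.sin(-.185)]))
for y in range(132,145,3):
    print(y,g[y,284:300].tolist(),g[y,338:358].tolist())
print('long line', [g[y,340:362].tolist() for y in (246,250,254,258,262)])
```

```text
[[0.6377, -0.2819, 0.053], [0.6338, -0.3024, 0.053]] 0.02086920780061675
[[0.5998, -0.2944, 0.085], [0.6028, -0.2957, 0.085], [0.5999, -0.2793, 0.085], [0.5992, -0.283, 0.085], [0.5944, -0.3089, 0.085], [0.595, -0.3053, 0.085]] [ 0.    3.25 15.12 11.42 15.55 11.93]
mid [ 0.6358 -0.2921  0.053 ] origin est [ 0.56795052 -0.2794197 ]
132 [145, 143, 142, 142, 140, 143, 141, 141, 141, 139, 140, 142, 147, 145, 144, 144] [149, 145, 146, 145, 144, 147, 145, 145, 147, 148, 147, 147, 146, 147, 148, 146, 150, 147, 148, 148]
135 [127, 132, 128, 129, 132, 127, 126, 123, 124, 119, 122, 123, 122, 123, 126, 126] [126, 127, 121, 129, 127, 125, 126, 127, 129, 125, 117, 120, 121, 124, 127, 125, 126, 125, 126, 132]
138 [129, 130, 134, 133, 129, 125, 122, 123, 128, 128, 128, 126, 118, 124, 130, 131] [136, 130, 129, 128, 131, 132, 134, 128, 117, 113, 122, 123, 127, 124, 122, 118, 125, 126, 126, 129]
141 [132, 132, 134, 133, 130, 120, 118, 123, 128, 130, 127, 120, 115, 123, 130, 132] [133, 132, 128, 126, 130, 132, 132, 129, 112, 115, 118, 125, 123, 126, 119, 114, 123, 128, 126, 129]
144 [133, 131, 133, 131, 128, 120, 120, 123, 129, 126, 127, 118, 114, 120, 128, 131] [133, 130, 127, 127, 132, 129, 135, 125, 114, 111, 116, 119, 127, 125, 121, 116, 121, 127, 129, 131]
long line [[158, 156, 159, 157, 157, 157, 157, 159, 155, 138, 107, 91, 90, 100, 121, 146, 158, 156, 158, 159, 156, 158], [157, 159, 158, 159, 158, 157, 158, 159, 153, 134, 107, 104, 129, 142, 151, 157, 160, 159, 160, 157, 160, 158], [159, 156, 159, 155, 157, 157, 159, 156, 149, 125, 102, 114, 145, 158, 157, 156, 156, 157, 155, 161, 157, 159], [154, 157, 157, 156, 155, 159, 156, 157, 148, 120, 100, 115, 142, 158, 158, 158, 157, 156, 157, 158, 158, 157], [148, 155, 156, 154, 156, 153, 154, 156, 147, 116, 101, 124, 147, 155, 154, 161, 155, 159, 157, 156, 151, 121]]
```

The scale's long line is at crop x≈281 and the leg's mark at 286, so the gap is about 20.5 mm and needs slightly more squeeze. I'll rise, then carry and turn by +1.68 rad so the points come in from −y and stay well clear of the rim.

```bash
python3 -m creep '[[-0.465,0,0,30,0,0,0],[-0.465,0,0,40,0,0,0],[-0.465,0,0,30,0,0,0],[-0.465,-1.5,20,0,0,0,0.168],[-0.465,-1.5,20,0,0,0,0.168]]' 20;  python3 -m creep '[[-0.465,-1.5,20,0,0,0,0.168],[-0.465,-1.5,20,0,0,0,0.168],[-0.465,-1.5,20,0,0,0,0.168],[-0.465,-1.5,20,0,0,0,0.168],[-0.465,-1.5,20,0,0,0,0.168]]';  python3 -m creep '[[-0.465,-1.5,20,0,0,0,0.168],[-0.465,-1.5,20,0,0,0,0.168],[-0.465,-1.5,20,0,0,0,0.168],[-0.465,0,0,0,0,0,0],[-0.465,0,0,0,0,0,0]]'
```

```text
t: 13.4
eef_pos: [0.5636, -0.2388, 0.1575]
tool_rot: [0.0, 0.997, 0.078, -0.0]
contact_force: [0.7, 0.7, -0.5]
gripper_width: 0.267
grasp_force: 5.7
t: 14.02
eef_pos: [0.5559, -0.1385, 0.1569]
tool_rot: [-0.0, 0.878, 0.478, -0.0]
contact_force: [-0.2, -0.4, -0.4]
gripper_width: 0.267
grasp_force: 5.7
t: 14.65
eef_pos: [0.5518, -0.0803, 0.1572]
tool_rot: [-0.0, 0.735, 0.678, -0.0]
contact_force: [0.4, -1.5, -0.6]
gripper_width: 0.274
grasp_force: 5.7
```

```bash
python3 -m creep '[[-0.465,0,1,-35,0,0,0],[-0.465,0,0,-35,0,0,0],[-0.465,0,0,-22,0,0,0],[-0.465,0,0,0,0,0,0],[-0.465,0,0,0,0,0,0]]'
python3 - <<'E'
from h import *
im,d,c=grab('wrist','w6.png')
o=get_obs();print(o['eef_pos'],o['gripper_width'])
cv2.imwrite('pics/c6.png',cv2.resize(im[60:360,190:450],(520,600),interpolation=cv2.INTER_CUBIC)[:,:,::-1])
E
```

```text
t: 15.28
eef_pos: [0.5526, -0.0787, 0.0663]
tool_rot: [0.0, 0.734, 0.679, 0.0]
contact_force: [0.3, -0.1, -0.7]
gripper_width: 0.271
grasp_force: 5.7
[ 0.55288866 -0.07858121  0.06666452] 0.2737880745317121
```

View pics/c6.png

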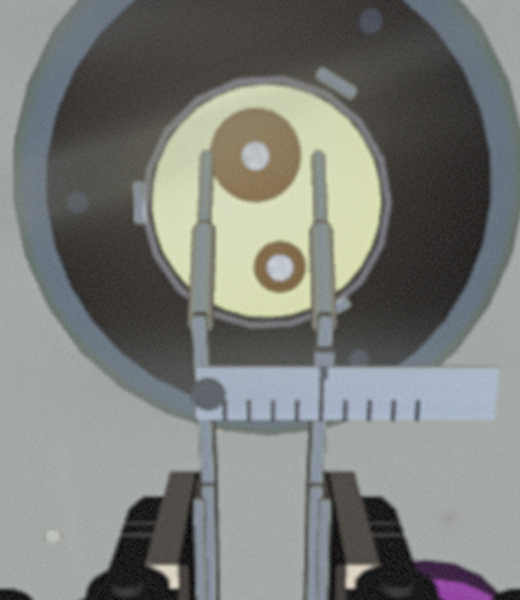

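The view shows the points at crop (206,153) and (318,153), the large zone's disc at (256,156), and the scale mark at 324 against the long line at 321. Next come the exact offsets.

```bash
cat > m.py <<'E'
from h import *
import sys
im,d,c=load('wrist'); g=cv2.cvtColor(im,cv2.COLOR_RGB2GRAY).astype(int)
tz=float(sys.argv[1]); o=get_obs(); 
# disc: white pixels within zone
hsv=cv2.cvtColor(im,cv2.COLOR_RGB2HSV).astype(int)
p=proj(c,[.5568,-.0091,.034])[0]; print('pred disc',p)
m=((hsv[:,:,1]<45)&(g>150)).astype(np.uint8)
n,l,s,ce=cv2.connectedComponentsWithStats(m)
for i in range(1,n):
    if 40<s[i,4]<600 and np.hypot(*(ce[i]-p))<60: print('disc',s[i],ce[i].round(1),onplane(c,[ce[i]],.034)[0].round(4))
f=lambda x,y:(190+x/2,60+y/2)
t=onplane(c,[f(206,152),f(318,152)],tz); print('tips',t.round(4).tolist(),np.linalg.norm(t[0]-t[1]),'mid',t.mean(0).round(4))
for y in (140,144,148): print(y,g[y,284:302].tolist(),g[y,340:360].tolist())
for y in (240,243,246,250,256,262,266): print(y,g[y,342:362].tolist())
E
python3 m.py 0.0617
```

```text
pred disc [319.58657554 137.0169323 ]
disc [311 131  14  14 165] [317.3 137.5] [ 0.5558 -0.0092  0.034 ]
disc [323 187  14  14 141] [329.5 193.4] [ 0.5593 -0.0339  0.034 ]
tips [[0.5474, -0.0069, 0.0617], [0.5676, -0.0084, 0.0617]] 0.020330392948984227 mid [ 0.5575 -0.0076  0.0617]
140 [202, 201, 203, 203, 200, 176, 150, 140, 143, 146, 140, 136, 127, 125, 129, 128, 126, 127] [176, 207, 215, 217, 205, 170, 140, 137, 138, 142, 141, 137, 160, 195, 213, 213, 213, 214, 213, 213]
144 [203, 207, 205, 206, 196, 171, 145, 140, 141, 143, 141, 134, 123, 123, 126, 127, 125, 126] [202, 213, 214, 216, 206, 176, 141, 133, 140, 142, 140, 139, 156, 197, 215, 214, 212, 212, 215, 214]
148 [207, 208, 208, 209, 200, 166, 144, 138, 144, 140, 141, 132, 135, 143, 138, 125, 122, 125] [215, 215, 214, 216, 210, 185, 147, 134, 139, 140, 141, 137, 153, 195, 214, 215, 214, 213, 215, 212]
240 [82, 82, 81, 84, 97, 124, 138, 145, 143, 145, 142, 143, 146, 142, 130, 103, 85, 78, 78, 77]
243 [135, 136, 139, 135, 141, 147, 146, 139, 122, 115, 119, 124, 143, 147, 145, 137, 136, 138, 132, 134]
246 [176, 177, 174, 176, 176, 179, 174, 154, 125, 106, 105, 129, 159, 178, 179, 176, 179, 178, 179, 176]
250 [176, 178, 176, 178, 178, 180, 171, 148, 116, 114, 148, 165, 178, 178, 176, 178, 175, 179, 179, 177]
256 [175, 177, 175, 173, 177, 178, 174, 149, 115, 122, 158, 173, 176, 177, 177, 176, 175, 175, 176, 173]
262 [175, 174, 173, 174, 176, 176, 167, 134, 104, 123, 159, 173, 175, 172, 176, 178, 176, 178, 173, 142]
266 [178, 177, 176, 178, 177, 176, 171, 135, 109, 136, 166, 177, 178, 175, 173, 176, 179, 180, 166, 133]
```

```bash
python3 -m creep '[[-0.47,-1.7,-1.5,-8,0,0,0],[-0.47,0,0,-8,0,0,0],[-0.47,0,0,-6,0,0,0],[-0.47,0,0,0,0,0,0],[-0.47,0,0,0,0,0,0]]'
python3 - <<'E'
from h import *
im,d,c=grab('wrist','w7.png')
o=get_obs();print(o['eef_pos'],o['gripper_width'])
grab('side');grab('scene')
a=im[40:340,190:450]; A=cv2.resize(a,(520,600),interpolation=cv2.INTER_CUBIC)
cv2.imwrite('pics/c7.png',A[:,:,::-1])
E
```

```text
t: 15.95
eef_pos: [0.5504, -0.0795, 0.0436]
tool_rot: [-0.0, 0.733, 0.68, 0.0]
contact_force: [0.4, 0.9, -0.5]
gripper_width: 0.267
grasp_force: 5.9
[ 0.55043172 -0.0795288   0.04366556] 0.2662522377181336
```

View pics/c7.png

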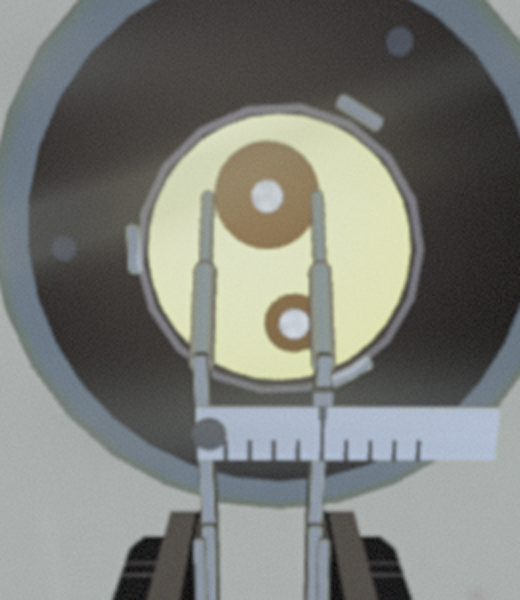

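Run:
```python
from h import *
im,d,c=load('wrist'); g=cv2.cvtColor(im,cv2.COLOR_RGB2GRAY).astype(int)
f=lambda x,y:(190+x/2,40+y/2)
disc=onplane(c,[f(266.5,196)],.034)[0]
for z in (.038,.040):
    t=onplane(c,[f(208,191),f(317.5,191)],z); print('tips',t.round(4).tolist(),np.linalg.norm(t[0]-t[1]),'mid',t.mean(0).round(4),'disc',disc.round(4))
for (x,y) in [(208,196),(208,210),(208,225),(317.5,196),(317.5,210),(317.5,225),(180,200),(266,160),(340,240),(266,240),(266,196)]:
    u=f(x,y); k=(int(u[1]),int(round(u[0]))); print((x,y),bydepth(c,[u],[d[k]])[0].round(4))
for y in (139,142): print(y,g[y,284:304].tolist(),g[y,338:358].tolist())
for y in (238,241,244,247,250,254): print(y,g[y,342:362].tolist())
```

```text
tips [[0.5453, -0.0075, 0.038], [0.5652, -0.0091, 0.038]] 0.02000385884899737 mid [ 0.5552 -0.0083  0.038 ] disc [ 0.5559 -0.0094  0.034 ]
tips [[0.5454, -0.0075, 0.04], [0.5651, -0.009, 0.04]] 0.019731923505135168 mid [ 0.5552 -0.0082  0.04  ] disc [ 0.5559 -0.0094  0.034 ]
(208, 196) [ 0.5454 -0.0083  0.0405]
(208, 210) [ 0.5453 -0.0106  0.0427]
(208, 225) [ 0.5452 -0.0131  0.0451]
(317.5, 196) [ 0.5649 -0.0098  0.0414]
(317.5, 210) [ 0.5647 -0.0121  0.0434]
(317.5, 225) [ 0.5645 -0.0147  0.0437]
(180, 200) [ 0.5394 -0.009   0.0322]
(266, 160) [ 0.5563 -0.003   0.0322]
(340, 240) [ 0.5694 -0.0188  0.0324]
(266, 240) [ 0.5552 -0.0176  0.0328]
(266, 196) [ 0.5558 -0.0094  0.0345]
139 [211, 210, 210, 211, 212, 200, 171, 146, 145, 150, 147, 145, 136, 127, 127, 134, 133, 134, 132, 134] [127, 128, 125, 128, 126, 129, 126, 126, 139, 146, 146, 148, 145, 160, 197, 218, 220, 218, 217, 219]
142 [212, 212, 211, 213, 212, 205, 175, 150, 145, 147, 150, 147, 139, 133, 133, 130, 134, 131, 133, 131] [128, 127, 126, 125, 124, 126, 124, 125, 139, 145, 145, 148, 145, 149, 179, 211, 218, 219, 218, 219]
238 [87, 88, 87, 92, 116, 141, 150, 151, 154, 149, 152, 150, 153, 143, 127, 99, 88, 85, 87, 88]
241 [92, 94, 94, 97, 114, 139, 151, 150, 148, 148, 150, 151, 151, 141, 118, 94, 89, 87, 88, 88]
244 [172, 174, 173, 172, 172, 177, 167, 140, 114, 109, 123, 150, 171, 179, 177, 178, 176, 176, 178, 175]
247 [184, 185, 183, 184, 185, 185, 174, 146, 116, 108, 122, 155, 177, 186, 185, 184, 182, 186, 188, 184]
250 [185, 184, 184, 186, 184, 185, 185, 164, 130, 112, 137, 174, 183, 185, 185, 186, 184, 185, 186, 185]
254 [182, 187, 184, 180, 184, 184, 183, 173, 135, 123, 158, 182, 184, 186, 181, 182, 186, 184, 183, 185]
```

```bash
python3 -m creep '[[-0.47,0.7,-0.7,-1.2,0,0,0],[-0.47,0,0,0,0,0,0],[-0.47,0,0,0,0,0,0],[-0.47,0,0,0,0,0,0],[-0.47,0,0,0,0,0,0]]'
python3 - <<'E'
from h import *
im,d,c=grab('wrist','w8.png')
A=np.zeros((600,780,3),np.uint8)
A[:,:360]=cv2.resize(im[100:300,260:380],(360,600),interpolation=cv2.INTER_CUBIC)
s,_,c2=grab('scene'); u=proj(c2,[.6,-.05,.03])[0].astype(int); print(u)
A[:400,370:770]=cv2.resize(s[u[1]-65:u[1]+65,u[0]-65:u[0]+65],(400,400),interpolation=cv2.INTER_CUBIC)
cv2.imwrite('pics/c8.png',A[:,:,::-1])
E
```

```text
t: 16.73
eef_pos: [0.5509, -0.0804, 0.0423]
tool_rot: [0.0, 0.733, 0.68, 0.0]
contact_force: [-0.1, -0.0, -0.0]
gripper_width: 0.265
grasp_force: 5.9
[283 270]
```

View pics/c8.png

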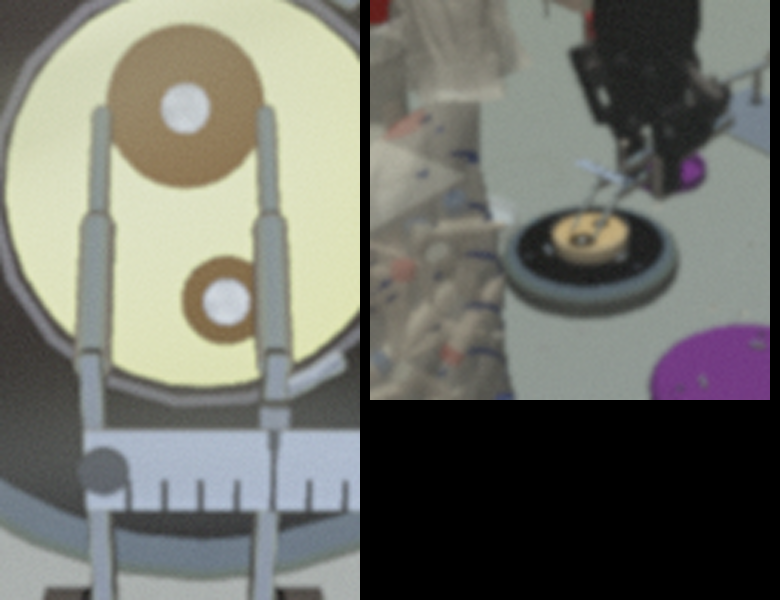

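The disc (186,107) is midway between the points (101 and 265), the leg mark is on the long line, and the lid is on the bench behind the stand. Now I hold still.

```bash
for i in 1 2 3 4 5 6; do python3 -m creep '[[-0.47,0,0,0,0,0,0],[-0.47,0,0,0,0,0,0],[-0.47,0,0,0,0,0,0],[-0.47,0,0,0,0,0,0],[-0.47,0,0,0,0,0,0]]' | grep -E 't:|eef|width|force'; done; python3 -c "
from station import *
print(hand_in())"
```

```text
t: 17.45
eef_pos: [0.5509, -0.0803, 0.0423]
tool_rot: [0.0, 0.733, 0.68, 0.0]
contact_force: [0.6, -0.6, -1.1]
gripper_width: 0.264
grasp_force: 5.9
t: 18.08
eef_pos: [0.5509, -0.0803, 0.0423]
tool_rot: [-0.0, 0.733, 0.68, -0.0]
contact_force: [0.1, 0.0, 0.2]
gripper_width: 0.264
grasp_force: 5.9
t: 18.7
eef_pos: [0.5509, -0.0803, 0.0423]
tool_rot: [0.0, 0.733, 0.68, 0.0]
contact_force: [-0.2, -0.1, -0.4]
gripper_width: 0.266
grasp_force: 5.9
t: 19.32
eef_pos: [0.5509, -0.0803, 0.0423]
tool_rot: [-0.0, 0.733, 0.68, 0.0]
contact_force: [-0.9, 0.2, 0.1]
gripper_width: 0.264
grasp_force: 5.9
t: 19.95
eef_pos: [0.5509, -0.0804, 0.0423]
tool_rot: [0.0, 0.733, 0.68, 0.0]
contact_force: [0.5, -0.7, 0.1]
gripper_width: 0.264
grasp_force: 5.9
t: 20.58
eef_pos: [0.551, -0.0803, 0.0423]
tool_rot: [0.0, 0.733, 0.68, 0.0]
contact_force: [-0.5, -0.0, -0.6]
gripper_width: 0.267
grasp_force: 5.9
the job is handed in; nothing more can be done
None
```

Job handed in at 20.6 s: the lid is on the bench behind the stand, and the forceps were held still for nearly 4 s at about a 20 mm gap, an estimated 3–4 mm above the agar, with the larger zone's disc midway between the points; the grip force was 5.9 N (the spring's push at that opening, not the 12 N you gave), though the gripper was set to 20 N.

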